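# Gauge two toy sleeves on the tall peg

### The job

Two wooden toy sleeves of the same outside size stand on the high chair's tray, and only one has a hole wide enough for the tall peg of the pegboard toy. Use that peg as the gauge: slide the wide-holed sleeve onto it, right down to the board, and leave it there. Put the narrow-holed sleeve, which cannot go over the peg, in the ramekin.

Things in the scene. Friction and masses are not known exactly. Their poses are not given: they have to be found in the camera images.
- sleeve_wide: Wooden sleeve (thick-walled tube) standing on end, loose, 50 g: 54 mm outside diameter, 60 mm high, with a wide 36 mm hole right through, seen from above. Origin at the centre of its underside, z up along the hole. It fits over the tall peg with 8 mm to spare all round. A plain solid wooden roller of the same outside size, with no hole, also stands among the things: it is not part of the job.
- sleeve_narrow: Wooden sleeve standing on end, loose, 80 g: same wood and outside size (54 mm diameter, 60 mm high) but with a narrow 14 mm hole right through, too small for the peg. Origin at the centre of its underside, z up along the hole.
- ramekin: Shallow round white ceramic dish, loose, 260 g, open at the top: 112 mm outside diameter at the foot, 120 mm at the rim, 32 mm high, walls 4 mm, inner floor 5 mm above its underside. Origin at the centre of its underside, z up.
- tall_peg (a point): Centre of the top of the tall round peg, upright, 20 mm in diameter, standing 70 mm above the pegboard's upper face (so the board's face is 70 mm below this point). The tall peg is at one end of the row of three on a white board 75 x 180 mm, 25 mm thick, which is stuck to the tray and does not move; the other two pegs, 65 and 120 mm along the row from it (this point's -y direction; x is across the row), are only 18 mm high. z points up.

How it is judged:
By the outcome, as a careful person would: the job done as asked, in the order asked, and still so for the second after the job is handed in, with the robot touching nothing.
It also fails if it takes over 61 s, if anything falls off the work surface, if the arm or the gripper's body presses on something with over 40 N, if the wrist force passes 120 N, or if a joint passes its speed limit or range.

### The arm

A 6-joint arm with a two-finger parallel gripper is mounted at the origin on the work surface. World frame = base frame: x ahead of the robot, y to its left, z up, the work surface at z = 0. Lengths are in mm, angles in degrees, forces in N, time in s.
With the tool pointing down it reaches from about 150 to 775 mm from the base axis. Payload 6.1 kg.
Tool frame: the origin (TCP) lies on the centre line of the jaws, within the pads' length; the fingertips stand 17 mm ahead of it and the grasp point (between the pads) lies 2 mm behind it (arm.tip_extent is the distance from the TCP to the fingertips, in mm); y points along the fingers, z is the direction in which the jaws open and shut, and the axes are right-handed (so a half turn about y gives the same grasp; the last joint's range is limited). The gripper opens to 85 mm and grips with 20 to 120 N. Pads are 22 mm wide; open, the fingers measure 114 mm over their backs; the gripper's body (76 mm by 85 mm) begins 54 mm behind the grasp point. The pads swing forward as they close: fully open they stand 13 mm farther back than shut.
Start: joints at [-68.239, 7.208, -2.269, 80.523, 0, 90], TCP at [194.628, -487.574, 248.295] pointing down, gripper open.
Joint ranges: [-155.77, 155.77], [-54.66, 111.73], [-72.52, 77.12], [-102.08, 115.82], [-83.92, 84.16], [-180, 180]. Speed limits (degrees/s): [136.94, 136.94, 172.46, 180, 180, 180].

### API

Orientations are given as [roll, pitch, yaw] about the fixed x, y, z axes, in that order (R = Rz(yaw) Ry(pitch) Rx(roll)).
In Python, from station import arm gives the robot as it stands.
- The arm moves only by the tool play_rows, never from a script. Its arguments are lists of equal length, an entry for each row: "claw": the finger opening in mm, from 0 to 85.4; "xyz": the shift along the tool's x, y, z in mm, a list of three; "spin": the turn about the tool's y in degrees. A call has 1 to 5 rows; each row is the pose to reach, as a shift and turn from the pose commanded when the call began, along the tool's axes at that moment; what a row does not reach only later rows make up. A row lasts 1/10 s, in which the tool goes at most 50 mm and 8.59 degrees, less where a joint would pass 70% of its speed; a pose out of reach is approached as far as the arm can. A call with a gripper value outside its range is refused whole. The fingers move at their own pace and stop on an object; the grip force is fixed at half the most. Time passes only in rows, so rows that repeat a pose let the fingers close. It gives the time, the measured TCP pose, the force and the opening at its end, in the units of the state.
- arm.sense(): the state, without advancing time (a new reading comes with each control period).
- arm.camera(name): name is "side" or "top"; returns a dict with "img" (384x512x3 uint8, red, green, blue), "z_map" (384x512 float32, mm along the optical axis (not along the pixel's ray), 0 where there is no reading), "fx", "fy", "cx", "cy" (pixels), "xyz" and "rotation" of the camera in the world. Camera axes: x right, y down, z forward; pixel columns grow to the right and rows downward; lengths in mm; the calibration is good to about 2 mm. A picture is of the moment at which its call begins.
- arm.hand_in(): hands the job in, once; it reports no verdict.
The state is a dict: "time_s": time; "joints": joint angles; "dq": joint speeds; "joint_torque": joint torques, N m; "eef_pos": TCP position; "ee_rot": TCP orientation; "force": force on the tool from outside, world axes, zero at the start; "wrist_torque": the same for the moment, N m; "finger_gap": finger opening in mm.
Only numpy, scipy, OpenCV 4.12 (cv2) and the standard library are available. Lean on these libraries where they do the work, as an engineer would, in place of code of your own. Each camera call takes 0.05 s, during which the arm holds its last target.

## Working session

There is one attempt and no reset: what is moved stays moved. The work goes in short steps, Python scripts to look and compute and a tool call to move; the robot and the scene stay as the last step left them, time stands still between calls to the robot, and variables do not carry over. Pictures are saved under pics/ and viewed, and the job is handed in when it is done.

Besides the shell and the picture viewer there is one more tool, called after "Emit:" as name([rows], argument=value, ...), one row to a line, values as JSON. play_rows: Moves the arm, as the interface text tells. Its arguments: {"type":"object","properties":{"claw":{"type":"array"},"xyz":{"type":"array"},"spin":{"type":"array"}},"required":["claw","xyz","spin"]}

```bash
mkdir -p pics
cat > h.py <<'E'
import numpy as np, cv2
from station import arm
def shot(n,f):
    c=arm.camera(n); cv2.imwrite(f'pics/{f}.png',cv2.cvtColor(c['img'],cv2.COLOR_RGB2BGR)); np.savez(f'pics/{f}.npz',**{k:np.array(v) for k,v in c.items()}); return c
def cloud(c):
    v,u=np.mgrid[0:384,0:512]; z=c['z_map']
    p=np.stack([(u-c['cx'])/c['fx']*z,(v-c['cy'])/c['fy']*z,z],-1)
    R=np.array(c['rotation'])
    if R.shape!=(3,3):
        from scipy.spatial.transform import Rotation as Q; R=Q.from_euler('xyz',R,degrees=True).as_matrix()
    return p@R.T+np.array(c['xyz'])
E
python3 - <<'E'
from h import *
for n in('top','side'):
    c=shot(n,n+'0'); print(n,c['xyz'],c['rotation'],c['fx'])
print(arm.sense())
E
```

```text
top [ 472.75319426   -2.08984291 1034.24797643] [-175.47137657   -1.37116178  -90.00226391] 479.51877637812146
side [288.870464   435.83312642 561.6916495 ] [-132.34118294    1.13897067 -150.58183316] 360.42878280323214
{'time_s': 0.1, 'joints': array([-6.82395796e+01,  7.23877255e+00, -2.32113563e+00,  8.05240284e+01,
       -2.96894111e-04,  9.00002941e+01]), 'dq': array([ 0.02909007, -0.10610333,  0.01631067,  0.05718601,  0.03599612,
        0.0179337 ]), 'joint_torque': array([ 1.85516794e-03, -4.36902559e+01,  3.53606844e+01,  1.36289824e-02,
        1.13435200e-05, -8.68719667e-06]), 'eef_pos': array([ 194.50082387, -487.26655922,  247.59341525]), 'ee_rot': array([-9.00839365e+01, -2.97324569e-04, -1.58239873e+02]), 'force': array([ 0.29802455,  0.93195884, -0.25819936]), 'wrist_torque': array([-0.02601788,  0.00761952, -0.05393799]), 'finger_gap': 85.36639119511676}
```

View pics/top0.png

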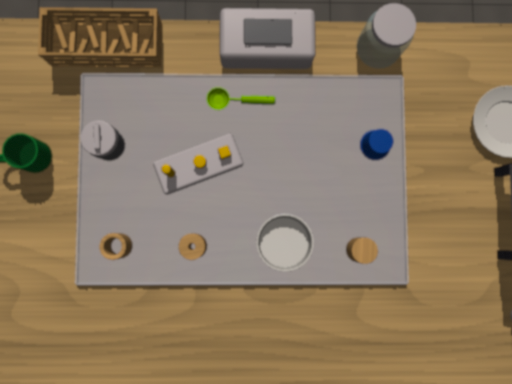

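View pics/side0.png

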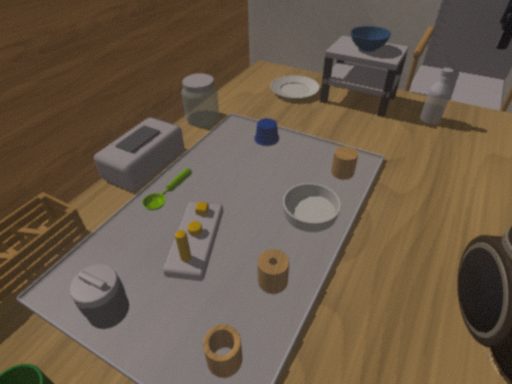

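The top view shows the wide sleeve at (115,246), the narrow sleeve at (192,246), the ramekin at (285,242), the solid roller at (364,250), and the tall peg at (167,170), at the left end of the board. The side view agrees: the tall peg is at (182,245).

```bash
cat >> h.py <<'E'
def load(f): return {k:v for k,v in np.load(f'pics/{f}.npz').items()}
def circ(p):
    (x,y),r=cv2.minEnclosingCircle(p[:,:2].astype(np.float32)); 
    return round(x,1),round(y,1),round(r,1)
def px(c,p):
    from scipy.spatial.transform import Rotation as Q
    R=np.array(c['rotation']); R=R if R.shape==(3,3) else Q.from_euler('xyz',R,degrees=True).as_matrix()
    q=(np.array(p)-c['xyz'])@R; return q[0]/q[2]*c['fx']+c['cx'],q[1]/q[2]*c['fy']+c['cy']
E
python3 - <<'E'
from h import *
for f in('top0','side0'):
    c=load(f);P=cloud(c)
    B={'top0':dict(wide=(95,135,228,264),nar=(172,212,228,264),ram=(250,320,205,278),rol=(345,382,232,268),peg=(150,180,155,185),board=(150,245,130,195)),
       'side0':dict(wide=(200,245,320,375),nar=(255,292,245,295),ram=(278,345,180,230),rol=(330,360,145,180),peg=(172,192,225,265),board=(165,224,198,278))}[f]
    print(f,'tray',np.round(P[200,100] if f=='top0' else P[250,130],1), 'z',np.median(P[200:230,120:400,2]))
    for k,(a,b,d,e) in B.items():
        p=P[d:e,a:b].reshape(-1,3); p=p[p[:,2]<400]; z=np.percentile(p[:,2],[2,50,90,97,99.5])
        if k=='board':
            base=np.median(P[200:230,120:400,2]) if f=='top0' else None
            s=p[abs(p[:,2]-32)<9]
            print(k,np.round(z,1),len(s),cv2.minAreaRect(s[:,:2].astype(np.float32)));continue
        h=z[3]
        s=p[p[:,2]>h-6]
        print(k,np.round(z,1),len(s),circ(s),np.round(s.mean(0),1))
E
```

```text
top0 tray [547.6 305.6   3.5] z 4.397571845750235
wide [ 0.8  6.2 64.2 66.  67.4] 317 (450.4, 260.7, 27.0) [450.2 259.9  64. ]
nar [ 0.9  6.1 65.1 66.3 67.8] 508 (449.9, 103.0, 26.8) [449.8 102.7  64.2]
ram [ 0.9  7.  22.8 36.1 38.2] 409 (457.4, -87.4, 59.7) [455.6 -89.8  35.3]
rol [ 1.1 14.9 65.6 66.9 68. ] 524 (441.5, -246.4, 27.0) [ 441.4 -246.4   64.4]
peg [  1.5  28.5  83.1  99.2 101.3] 77 (602.2, 151.0, 9.8) [602.  150.9  98.4]
board [ 0.8  8.2 31.7 48.2 99.1] 2532 ((623.6644897460938, 94.9248275756836), (75.57273864746094, 179.67779541015625), 21.066295623779297)
side0 tray [724.3 175.    3.7] z 3.985100573517684
wide [ 2.2 29.7 63.7 64.6 65.3] 687 (448.8, 262.6, 27.1) [447.5 263.8  63.1]
nar [ 2.1 36.7 64.  64.6 65.4] 661 (448.0, 104.9, 27.1) [447.1 106.7  63.3]
ram [ 2.   8.4 32.2 35.5 36.8] 429 (455.5, -85.3, 60.6) [454.2 -85.1  34. ]
rol [ 0.  30.2 63.6 64.4 64.9] 292 (440.0, -243.9, 27.8) [ 438.8 -241.6   63.1]
peg [ 2.9 31.2 95.4 98.5 99.4] 98 (600.3, 153.4, 10.3) [599.1 153.9  97.2]
board [ 2.  27.3 45.5 82.5 98.5] 2152 ((621.7174072265625, 97.11970520019531), (74.7412109375, 179.4053192138672), 21.141855239868164)
```

Emit:
play_rows([
  [-30, 0, -35],
  [-60, 0, -70],
  [-90, 0, -105],
  [-120, 0, -140],
  [-150, 0, -175],
], claw=[85, 85, 85, 85, 85], spin=[-8.5, -17, -25.5, -34, -42.5])

```text
time_s: 0.6
eef_pos: [269.0, -267.7, 248.0]
ee_rot: [-90.0, 0.0, -115.4]
force: [1.7, 0.1, 0.7]
finger_gap: 85.4
```

```bash
cat >> h.py <<'E'
from scipy.spatial.transform import Rotation as Q
def go(x,y,z,yaw=-90):
    s=arm.sense(); R=Q.from_euler('xyz',s['ee_rot'],degrees=True).as_matrix()
    d=(np.array([x,y,z])-s['eef_pos'])@R
    print('t',round(s['time_s'],2),'pos',s['eef_pos'].round(1),'rot',s['ee_rot'].round(1),'F',s['force'].round(1),'gap',round(float(s['finger_gap']),1),'q',s['joints'].round(0))
    print('shift',d.round(1),'spin',round(-(yaw-s['ee_rot'][2]),1))
E
python3 -c "
from h import *
go(449.6,261.6,180)"
```

```text
t 0.6 pos [ 269.  -267.7  248. ] rot [ -90.     0.  -115.4] F [1.7 0.1 0.7] gap 85.4 q [-45.  -9. -18.  81.   0.  71.]
shift [-555.5   68.1  -64.3] spin -25.4
```

Emit:
play_rows([
  [-45, 0, -5],
  [-90, 10, -10],
  [-135, 20, -15],
  [-180, 30, -20],
  [-225, 40, -25],
], claw=[85, 85, 85, 85, 85], spin=[-8.5, -17, -25.4, -25.4, -25.4])

```text
time_s: 1.1
eef_pos: [344.2, -54.1, 207.9]
ee_rot: [-90.0, -0.0, -90.3]
force: [0.2, -0.5, -0.2]
finger_gap: 84.8
```

```bash
python3 -c "
from h import *
go(449.6,261.6,150)"
```

```text
t 1.1 pos [344.2 -54.1 207.9] rot [-90.   -0.  -90.3] F [ 0.2 -0.5 -0.2] gap 84.8 q [ -9. -12. -26.  76.  -0.  81.]
shift [-316.3   57.9  103.5] spin -0.3
```

Emit:
play_rows([
  [-45, 8, 15],
  [-90, 16, 30],
  [-135, 24, 45],
  [-180, 32, 60],
  [-220, 40, 75],
], claw=[85, 85, 85, 85, 85], spin=[0, 0, 0, 0, 0])

```text
time_s: 1.6
eef_pos: [420.5, 166.0, 167.7]
ee_rot: [-90.0, -0.0, -90.3]
force: [0.5, 0.1, 0.9]
finger_gap: 85.2
```

```bash
python3 -c "
from h import *
go(449.6,261.6,150)"
```

```text
t 1.6 pos [420.5 166.  167.7] rot [-90.   -0.  -90.3] F [0.5 0.1 0.9] gap 85.2 q [ 22.   0. -20.  70.  -0. 112.]
shift [-95.7  17.7  28.7] spin -0.3
```

Emit:
play_rows([
  [-40, 4, 12],
  [-75, 10, 23],
  [-95.7, 17, 28.7],
  [-95.7, 17, 28.7],
  [-95.7, 17, 28.7],
], claw=[85, 85, 85, 85, 85], spin=[0, 0, 0, 0, 0])

```text
time_s: 2.1
eef_pos: [449.2, 259.0, 150.6]
ee_rot: [-90.1, -0.1, -90.3]
force: [0.3, -0.4, 0.5]
finger_gap: 84.9
```

```bash
python3 -c "
from h import *
go(449.6,261.6,44)"
```

```text
t 2.1 pos [449.2 259.  150.6] rot [-90.1  -0.1 -90.3] F [ 0.3 -0.4  0.5] gap 84.9 q [ 30.   8. -14.  68.  -0. 120.]
shift [ -2.8 106.6   0.5] spin -0.3
```

Emit:
play_rows([
  [-1, 20, 0],
  [-2, 50, 0.5],
  [-2, 80, 0.5],
  [-2, 100, 0.5],
  [-2, 106, 0.5],
], claw=[85, 85, 85, 85, 85], spin=[0, 0, 0, 0, 0])

```text
time_s: 2.6
eef_pos: [448.9, 259.2, 43.6]
ee_rot: [-90.2, -0.1, -90.4]
force: [-0.3, -1.1, -0.4]
finger_gap: 85.1
```

Emit:
play_rows([
  [0, 0, 0],
  [0, 0, 0],
  [0, 0, 0],
  [0, 0, 0],
  [0, 0, 0],
], claw=[60, 50, 50, 50, 50], spin=[0, 0, 0, 0, 0])

```text
time_s: 3.1
eef_pos: [451.5, 261.6, 47.2]
ee_rot: [-89.8, 0.1, -90.3]
force: [-0.5, -2.1, 7.3]
finger_gap: 51.9
```

```bash
python3 -c "
from h import *
go(449.6,261.6,44)
shot('side','s1');go(601,152,150)"
```

```text
t 3.1 pos [451.5 261.6  47.2] rot [-89.8   0.1 -90.3] F [-0.5 -2.1  7.3] gap 51.9 q [ 30.  11. -23.  55.  -0. 120.]
shift [ 0.   3.2 -1.9] spin -0.3
t 3.15 pos [451.5 261.6  47.2] rot [-89.8   0.1 -90.3] F [ 0.1 -2.4  5.9] gap 51.8 q [ 30.  11. -23.  55.  -0. 120.]
shift [ 108.6 -102.5  150.5] spin -0.3
```

View pics/s1.png

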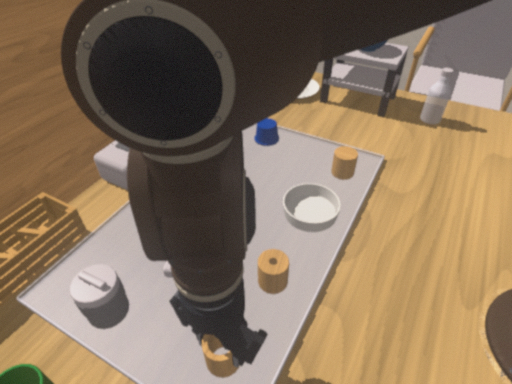

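The side picture shows the jaws around the wide sleeve at about (220,355). The gap is 51.9, so it is gripped. Next I lift it.

Emit:
play_rows([
  [0, -10, 0],
  [0, -35, 0],
  [0, -70, 0],
  [0, -105, 0],
  [0, -125, 0],
], claw=[50, 50, 50, 50, 50], spin=[0, 0, 0, 0, 0])

```text
time_s: 3.65
eef_pos: [451.1, 261.7, 174.2]
ee_rot: [-89.8, 0.1, -90.3]
force: [0.2, 0.3, -0.6]
finger_gap: 52.1
```

```bash
python3 -c "
from h import *
go(601,152,170)"
```

```text
t 3.65 pos [451.1 261.7 174.2] rot [-89.8   0.1 -90.3] F [ 0.2  0.3 -0.6] gap 52.1 q [ 30.   7. -12.  71.   0. 120.]
shift [108.8   4.5 150.6] spin -0.3
```

Emit:
play_rows([
  [15, 0, 20],
  [40, 0, 55],
  [65, 0, 90],
  [90, 0, 125],
  [103, 0, 144],
], claw=[50, 50, 50, 50, 50], spin=[0, 0, 0, 0, 0])

```text
time_s: 4.15
eef_pos: [595.9, 155.4, 170.9]
ee_rot: [-89.9, -0.0, -90.4]
force: [-0.6, 0.2, -0.4]
finger_gap: 51.7
```

Emit:
play_rows([
  [5, 0, 6],
  [5, 0, 6],
  [5, 0, 6],
], claw=[50, 50, 50], spin=[0, 0, 0])

```text
time_s: 4.45
eef_pos: [598.9, 152.8, 170.6]
ee_rot: [-90.0, 0.0, -90.3]
force: [0.3, -0.7, -0.3]
finger_gap: 52.1
```

```bash
python3 -c "
from h import *
go(601,152,170)
for n in('top','side'): shot(n,n+'2')
c=load('side2');P=cloud(c);cv2.imwrite('pics/s2b.png',cv2.resize(cv2.imread('pics/side2.png')[150:300,110:310],(800,600)))"
```

```text
t 4.45 pos [598.9 152.8 170.6] rot [-90.    0.  -90.3] F [ 0.3 -0.7 -0.3] gap 52.1 q [ 14.  18.   1.  73.   0. 105.]
shift [0.8 0.6 2.1] spin -0.3
```

View pics/s2b.png

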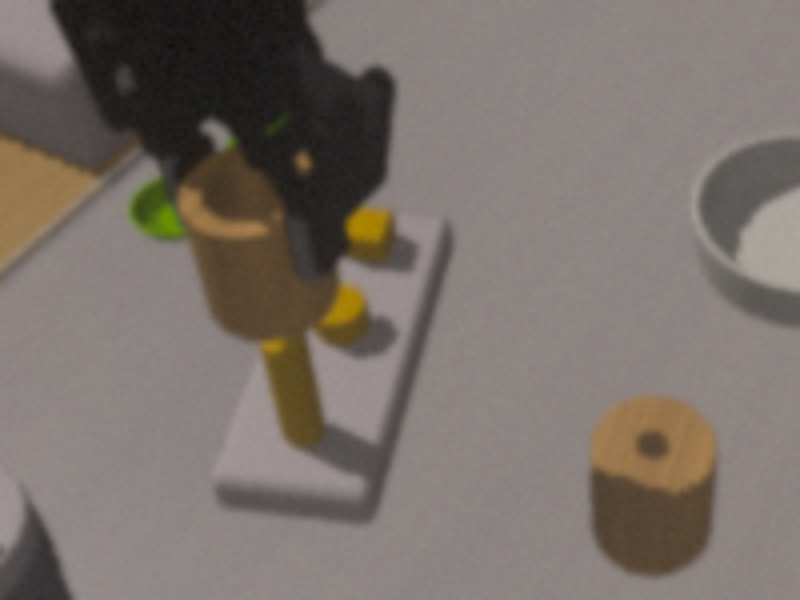

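View pics/top2.png

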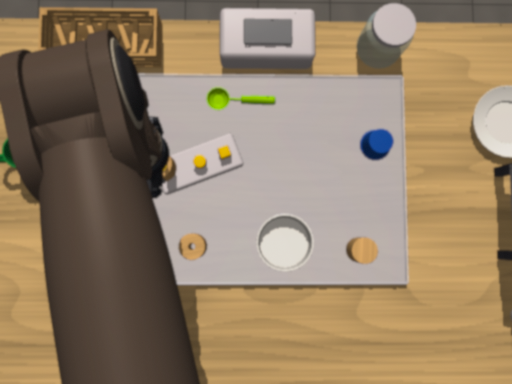

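The wide sleeve hangs upright in the jaws above the peg: its lower edge is at (275,330) and the peg top at about (285,345) in the enlarged view. Now I measure its axis in the side-camera depth.

Run:
```python
from h import *
from scipy.optimize import least_squares
c=load('side2');P=cloud(c);im=c['img'].astype(int)
m=(im[...,0]>im[...,2]+25)&(im[...,0]>im[...,1]+8)
ok=np.zeros_like(m);ok[185:236,152:196]=1
p=P[m&ok];p=p[(abs(p[:,0]-600)<45)&(abs(p[:,1]-152)<45)]
print(len(p),np.percentile(p[:,2],[1,5,50,95,99]).round(1))
for lo,hi in((125,150),(150,180),(128,182)):
    q=p[(p[:,2]>lo)&(p[:,2]<hi)]
    # outer face only: toward the camera
    cam=c['xyz'];
    f=lambda t:np.hypot(q[:,0]-t[0],q[:,1]-t[1])-27
    r=least_squares(f,[598,150],loss='soft_l1',f_scale=1);print(lo,hi,len(q),r.x.round(1),np.median(abs(r.fun)).round(2))
# same method on peg r=10
c=load('side0');P=cloud(c);q=P[225:268,170:195].reshape(-1,3);q=q[(q[:,2]>45)&(q[:,2]<96)]
q=q[np.hypot(q[:,0]-600,q[:,1]-153)<16]
f=lambda t:np.hypot(q[:,0]-t[0],q[:,1]-t[1])-10
r=least_squares(f,[600,152],loss='soft_l1',f_scale=1);print('peg',len(q),r.x.round(1),np.median(abs(r.fun)).round(2))
```

```text
1163 [116.9 132.4 167.6 187.4 188.3]
125 150 280 [598.  153.7] 0.38
150 180 520 [589.2 151.7] 2.89
128 182 838 [597.  153.6] 0.76
peg 229 [601.4 152.1] 0.35
```

Emit:
play_rows([
  [1, 0, 2],
  [1, 5, 3],
  [1, 15, 3],
  [1, 25, 3],
  [1, 40, 3],
], claw=[50, 50, 50, 50, 50], spin=[0, 0, 0, 0, 0])

```text
time_s: 5.05
eef_pos: [602.6, 151.4, 129.5]
ee_rot: [-90.0, 0.0, -90.3]
force: [-0.1, 0.9, -0.3]
finger_gap: 52.0
```

Run:
```python
from h import *
go(601.5,152,72)
shot('side','s3');cv2.imwrite('pics/s3b.png',cv2.resize(cv2.imread('pics/s3.png')[150:300,110:310],(800,600)))
```

```text
t 5.05 pos [602.6 151.4 129.5] rot [-90.    0.  -90.3] F [-0.1  0.9 -0.3] gap 52.0 q [ 14.  19.  -2.  69.   0. 104.]
shift [-0.6 57.5 -1.1] spin -0.3
```

View pics/s3b.png

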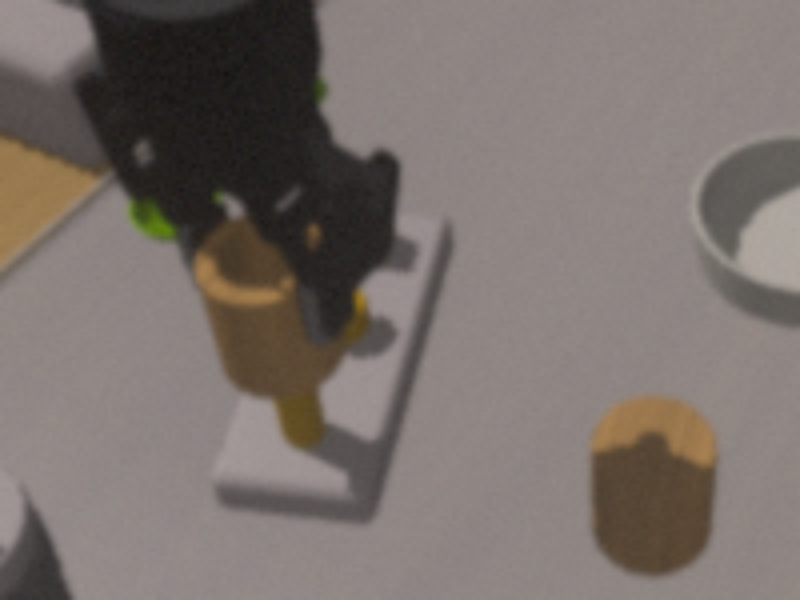

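The sleeve has started down over the peg with no contact force; its lower edge is at (290,390) with the peg below it. I continue down.

Emit:
play_rows([
  [0, 10, 0],
  [0, 25, -0.5],
  [0, 40, -0.5],
  [0, 50, -0.5],
  [0, 54, -0.5],
], claw=[50, 50, 50, 50, 50], spin=[0, 0, 0, 0, 0])

```text
time_s: 5.6
eef_pos: [601.6, 151.1, 74.9]
ee_rot: [-90.1, -0.0, -90.3]
force: [0.2, 0.4, 0.2]
finger_gap: 52.1
```

Emit:
play_rows([
  [0, 1, 0],
  [0, 2, 0],
  [0, 3, 0],
  [0, 3, 0],
], claw=[50, 50, 50, 50], spin=[0, 0, 0, 0])

```text
time_s: 6.0
eef_pos: [602.5, 151.4, 73.8]
ee_rot: [-90.0, 0.0, -90.3]
force: [0.3, -0.4, -0.1]
finger_gap: 51.8
```

Emit:
play_rows([
  [0, 1, 0],
  [0, 2, 0],
  [0, 2, 0],
  [0, 2, 0],
], claw=[50, 50, 50, 50], spin=[0, 0, 0, 0])

```text
time_s: 6.4
eef_pos: [602.4, 151.3, 72.2]
ee_rot: [-89.9, 0.0, -90.3]
force: [-2.7, -0.4, 4.2]
finger_gap: 51.8
```

Run:
```python
from h import *
go(601.5,152,72)
c=shot('side','s4');cv2.imwrite('pics/s4b.png',cv2.resize(cv2.imread('pics/s4.png')[150:300,110:310],(800,600)))
```

```text
t 6.4 pos [602.4 151.3  72.2] rot [-89.9   0.  -90.3] F [-2.7 -0.4  4.2] gap 51.8 q [ 14.  20.  -8.  62.  -0. 104.]
shift [-0.7  0.2 -0.9] spin -0.3
```

View pics/s4b.png

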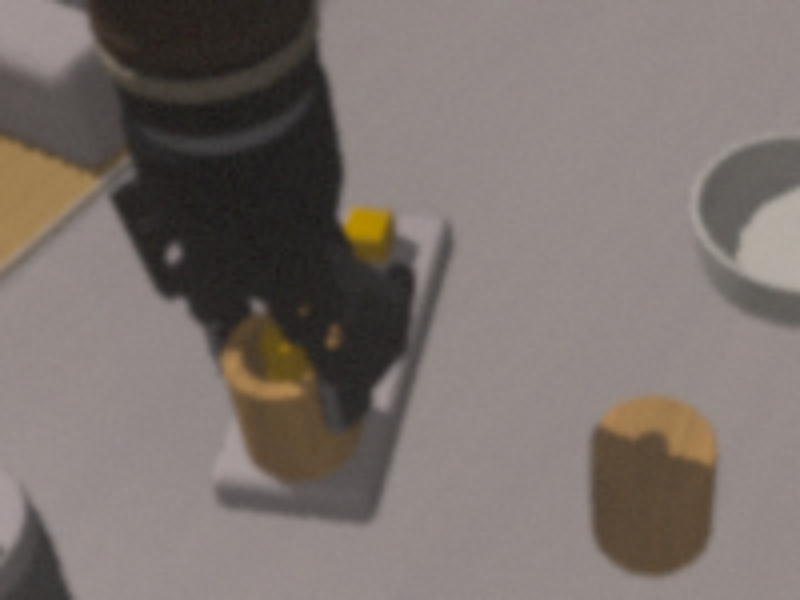

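The sleeve is on the board, with its lower edge at (300,475), the peg inside it, and 4 N of upward contact. I release and lift.

Emit:
play_rows([
  [0, 0, 0],
  [0, 0, 0],
  [0, 0, 0],
  [0, 0, 0],
  [0, 0, 0],
], claw=[58, 66, 80, 80, 80], spin=[0, 0, 0, 0, 0])

```text
time_s: 6.95
eef_pos: [602.1, 151.3, 71.1]
ee_rot: [-90.0, -0.0, -90.3]
force: [-0.8, -0.1, -0.2]
finger_gap: 80.0
```

Emit:
play_rows([
  [0, -5, 0],
  [0, -20, 0],
  [0, -50, 0],
  [0, -85, 0],
  [0, -110, 0],
], claw=[80, 80, 80, 80, 80], spin=[0, 0, 0, 0, 0])

```text
time_s: 7.45
eef_pos: [602.6, 151.4, 184.0]
ee_rot: [-89.9, 0.0, -90.3]
force: [0.9, 0.6, 0.6]
finger_gap: 80.0
```

Run:
```python
from h import *
go(449.2,104,150)
```

```text
t 7.45 pos [602.6 151.4 184. ] rot [-89.9   0.  -90.3] F [0.9 0.6 0.6] gap 80.0 q [ 14.  18.   3.  75.  -0. 104.]
shift [  48.3   33.7 -153.1] spin -0.3
```

Emit:
play_rows([
  [12, 0, -38],
  [26, 0, -80],
  [38, 5, -120],
  [46, 20, -145],
  [48.3, 30, -153],
], claw=[85, 85, 85, 85, 85], spin=[0, 0, 0, 0, 0])

```text
time_s: 7.95
eef_pos: [446.3, 103.1, 151.5]
ee_rot: [-90.0, -0.0, -90.4]
force: [-0.5, 0.4, -0.3]
finger_gap: 85.0
```

Emit:
play_rows([
  [0, 3, 0],
  [0, 3, 0],
], claw=[85, 85], spin=[0, 0])

```text
time_s: 8.15
eef_pos: [449.2, 104.0, 148.6]
ee_rot: [-90.0, 0.0, -90.3]
force: [0.5, 0.8, -0.2]
finger_gap: 84.9
```

Run:
```python
from h import *
go(449.2,104,53)
shot('side','s5')
```

```text
t 8.15 pos [449.2 104.  148.6] rot [-90.    0.  -90.3] F [ 0.5  0.8 -0.2] gap 84.9 q [ 13.   1. -21.  67.   0. 103.]
shift [-0.  95.6 -0.1] spin -0.3
```

View pics/s5.png

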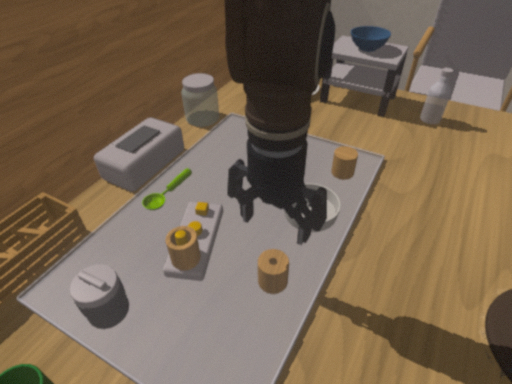

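The wide sleeve sits on the board with the peg showing at (181,236). The open jaws are above the narrow sleeve at (273,270). I go down to grip it.

Emit:
play_rows([
  [0, 20, 0],
  [0, 50, 0],
  [0, 78, 0],
  [0, 92, 0],
  [0, 95, 0],
], claw=[85, 85, 85, 85, 85], spin=[0, 0, 0, 0, 0])

```text
time_s: 8.7
eef_pos: [448.8, 103.9, 51.9]
ee_rot: [-90.1, -0.0, -90.3]
force: [0.1, 0.4, 0.2]
finger_gap: 84.9
```

Emit:
play_rows([
  [0, 0, 0],
  [0, 0, 0],
  [0, 0, 0],
  [0, 0, 0],
  [0, 0, 0],
], claw=[60, 50, 50, 50, 50], spin=[0, 0, 0, 0, 0])

```text
time_s: 9.2
eef_pos: [450.3, 104.2, 55.1]
ee_rot: [-89.8, 0.0, -90.3]
force: [-0.2, -0.1, 5.2]
finger_gap: 52.8
```

```bash
python3 -c "
from h import *
go(456.5,-86.4,120)"
```

```text
t 9.2 pos [450.3 104.2  55.1] rot [-89.8   0.  -90.3] F [-0.2 -0.1  5.2] gap 52.8 q [ 13.   5. -30.  55.   0. 103.]
shift [190.5 -65.1   7.5] spin -0.3
```

Emit:
play_rows([
  [0, -10, 0],
  [0, -35, 0],
  [0, -60, 0],
  [0, -70, 0],
  [0, -70, 0],
], claw=[50, 50, 50, 50, 50], spin=[0, 0, 0, 0, 0])

```text
time_s: 9.7
eef_pos: [450.0, 104.1, 125.1]
ee_rot: [-89.8, 0.0, -90.3]
force: [0.1, -0.6, -0.5]
finger_gap: 52.7
```

Emit:
play_rows([
  [25, 0, 0],
  [70, 0, 2],
  [115, 0, 4],
  [160, 0, 6],
  [188, 0, 7],
], claw=[50, 50, 50, 50, 50], spin=[0, 0, 0, 0, 0])

```text
time_s: 10.2
eef_pos: [453.9, -86.5, 122.1]
ee_rot: [-90.1, -0.0, -90.4]
force: [-0.1, 0.1, -0.0]
finger_gap: 52.5
```

Emit:
play_rows([
  [2, 0, 0],
  [2, 0, 0],
  [2, 0, 0],
], claw=[50, 50, 50], spin=[0, 0, 0])

```text
time_s: 10.5
eef_pos: [454.3, -85.5, 122.6]
ee_rot: [-90.1, 0.0, -90.3]
force: [-0.9, -0.6, -0.9]
finger_gap: 52.5
```

```bash
python3 -c "
from h import *
shot('side','s6');shot('top','t6')
go(456.5,-86.4,58)"
```

```text
t 10.6 pos [454.6 -85.2 122.9] rot [-90.    0.  -90.3] F [-0.1  1.5 -0.3] gap 52.4 q [-11.   2. -23.  64.   0.  80.]
shift [ 1.2 64.9  2. ] spin -0.3
```

View pics/s6.png

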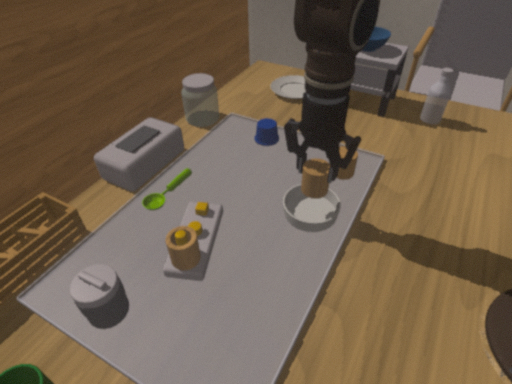

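View pics/t6.png

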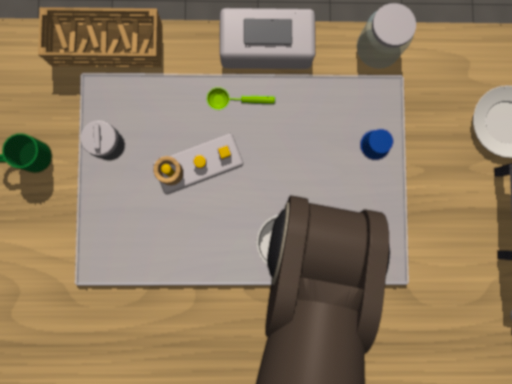

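In the top view the wide sleeve is round the peg at (167,170). The side view shows the narrow sleeve held over the ramekin at (316,180). I lower it.

Emit:
play_rows([
  [1, 10, 1],
  [1, 25, 2],
  [1, 42, 2],
  [1, 54, 2],
  [1, 59, 2],
], claw=[50, 50, 50, 50, 50], spin=[0, 0, 0, 0, 0])

```text
time_s: 11.1
eef_pos: [455.8, -86.6, 62.6]
ee_rot: [-90.1, 0.0, -90.3]
force: [-0.7, -0.2, 0.5]
finger_gap: 52.8
```

Emit:
play_rows([
  [0, 1, 0],
  [0, 2, 0],
  [0, 3, 0],
  [0, 3.5, 0],
  [0, 3.5, 0],
], claw=[50, 50, 50, 50, 50], spin=[0, 0, 0, 0, 0])

```text
time_s: 11.6
eef_pos: [457.0, -87.2, 61.1]
ee_rot: [-90.0, -0.0, -90.3]
force: [0.3, -0.5, -0.1]
finger_gap: 52.6
```

Emit:
play_rows([
  [0, 1, 0],
  [0, 2, 0],
  [0, 2, 0],
  [0, 2, 0],
], claw=[50, 50, 50, 50], spin=[0, 0, 0, 0])

```text
time_s: 12.0
eef_pos: [457.0, -87.3, 60.0]
ee_rot: [-89.9, -0.0, -90.3]
force: [-3.6, 0.4, 10.0]
finger_gap: 52.6
```

Contact with the dish floor. I release and lift.

Emit:
play_rows([
  [0, 0, 0],
  [0, 0, 0],
  [0, 0, 0],
  [0, 0, 0],
  [0, 0, 0],
], claw=[58, 66, 78, 78, 78], spin=[0, 0, 0, 0, 0])

```text
time_s: 12.5
eef_pos: [456.7, -87.1, 58.7]
ee_rot: [-90.0, 0.0, -90.3]
force: [-0.8, 0.2, 0.3]
finger_gap: 78.0
```

Emit:
play_rows([
  [0, -5, 0],
  [0, -20, 0],
  [0, -55, 0],
  [0, -95, 0],
  [0, -130, 0],
], claw=[78, 78, 78, 78, 78], spin=[0, 0, 0, 0, 0])

```text
time_s: 13.0
eef_pos: [456.7, -87.1, 190.9]
ee_rot: [-90.0, -0.0, -90.3]
force: [0.7, 0.1, -0.1]
finger_gap: 78.3
```

Emit:
play_rows([
  [30, 0, -20],
  [60, 0, -40],
  [95, 0, -70],
  [130, 0, -100],
  [150, 0, -115],
], claw=[78, 78, 78, 78, 78], spin=[0, 0, 0, 0, 0])

```text
time_s: 13.5
eef_pos: [338.9, -238.0, 189.3]
ee_rot: [-90.0, -0.0, -90.4]
force: [0.5, -0.3, -0.3]
finger_gap: 78.1
```

Emit:
play_rows([
  [30, 0, -10],
  [50, 0, -20],
  [50, 0, -20],
], claw=[78, 78, 78], spin=[0, 0, 0])

```text
time_s: 13.8
eef_pos: [319.7, -288.2, 189.1]
ee_rot: [-90.0, -0.0, -90.5]
force: [0.8, 0.2, 0.2]
finger_gap: 77.9
```

Run:
```python
from h import *
for n in('top','side'):
    c=shot(n,n+'9');P=cloud(c)
    for k,(x,y) in dict(wide=(601,152),nar=(456,-87)).items():
        p=P.reshape(-1,3); d=np.hypot(p[:,0]-x,p[:,1]-y); 
        q=p[(d<33)&(d>14)&(p[:,2]<120)]; h=np.percentile(q[:,2],95); q=q[q[:,2]>h-6]; print(n,k,circ(q),'top z',h.round(1))
go(0,0,0)
```

```text
top wide (602.8, 150.7, 26.9) top z 91.0
top nar (457.5, -88.3, 26.7) top z 71.8
side wide (600.9, 152.5, 27.2) top z 89.2
side nar (456.1, -86.5, 27.4) top z 69.0
t 13.9 pos [ 320.4 -286.4  189. ] rot [-90.    0.  -90.4] F [0.2 0.6 0.3] gap 77.8 q [-42.  -3. -20.  73.   0.  49.]
shift [-284.   189.  -322.5] spin -0.4
```

View pics/top9.png

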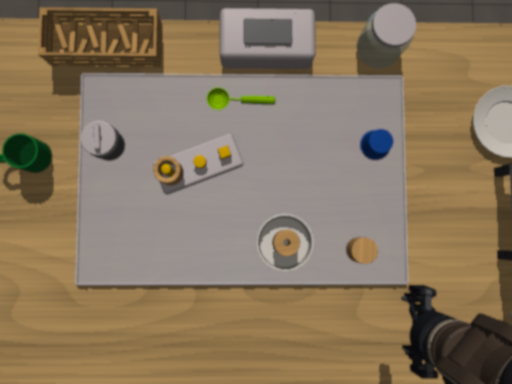

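View pics/side9.png

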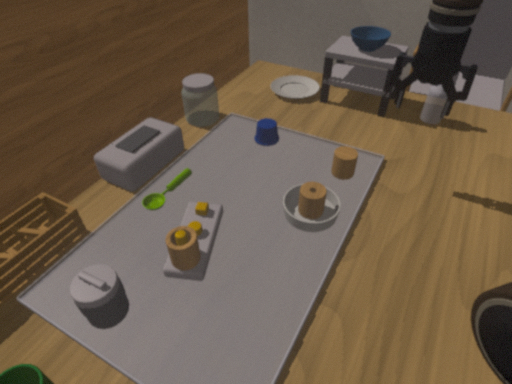

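The wide sleeve is round the peg at top-view (167,170), with its top at z about 89–91; 89 is what resting on the board gives. The narrow sleeve stands in the ramekin at (287,242), top about 69, which matches the dish floor. The arm is clear of everything.

```bash
python3 -c "
from station import arm
print(arm.hand_in())"
```

```text
the job is handed in; nothing more can be done
None
```

I slid the wide-holed sleeve over the tall peg and down to the board first, then stood the narrow-holed sleeve in the ramekin. The job was handed in at about 14 s, with the gripper open and touching nothing.

- **Wide sleeve:** in the last pictures it is upright and centred on the peg to within about 2 mm. Its top measures z 89 mm from the side camera and 91 mm from the top camera, against 89 mm expected if it rests on the board.
- **Narrow sleeve:** it stands near the middle of the ramekin with its top at z 69 mm (side) and 72 mm (top), against 69 mm expected if it rests on the dish floor.
- **Disagreements:** the two cameras differ by 2–3 mm, about the stated calibration error. No check failed.
- **Forces:** the highest reading I saw was about 11 N, when the narrow sleeve met the dish floor. I only saw readings at the end of each move.

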